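# Feed a jar and index it to the third stop for batch coding

## Robot

A 7-joint arm with a two-finger parallel gripper is mounted at the origin on the work surface. World frame = base frame: x ahead of the robot, y to its left, z up, the work surface at z = 0. Lengths are in mm, angles in rad, forces in N, time in s.
With the tool pointing down it reaches from about 425 to 950 mm from the base axis. Payload 16.7 kg.
Tool frame: the origin (TCP) lies midway between the tips of the shut fingers; the grasp point (between the pads) lies 19 mm behind it; z points along the fingers, y is the line along which they close (so a half turn about z gives the same grasp; the last joint's range is limited). The gripper opens to 94 mm and grips with 3 to 60 N. Pads are 16 mm wide; open, the fingers measure 119 mm over their backs; the gripper's body (75 mm by 177 mm) begins 78 mm behind the grasp point.
Start: joints at [-0.149, 0.426, 0.074, 1.606, -0.034, 1.111, -0.067], TCP at [674.962, -0.018, 205.467] pointing down, gripper open.
Joint ranges: [-2.85, 2.85], [-0.5, 2.14], [-1.23, 1.37], [0.21, 2.46], [-1.02, 4.16], [0.16, 2.05], [-2.73, 2.73]. Speed limits (rad/s): [1.89, 1.89, 2.39, 2.39, 3.01, 3.01, 3.01].

## Interface

Orientations are given as a unit quaternion [x, y, z, w].
In Python, from plant import bot, viewer, ticket gives the robot as it stands. The module is installed in compiled form; this text tells all that it offers.
- The arm moves only by the tool drive_tool, never from a script. Its arguments are lists of equal length, an entry for each row: "angular": the turn, a rotation vector about the tool's x, y, z in rad, a list of three; "offset": the shift along the tool's x, y, z in mm, a list of three; "claw": the opening, from -1 (shut) to 1 (fully open). A call has exactly 5 rows; each row is the pose to reach, as a shift and turn from the pose commanded when the call began, along the tool's axes at that moment; what a row does not reach only later rows make up. A row lasts 1/10 s, in which the tool goes at most 50 mm and 8.59 degrees, less where a joint would pass 70% of its speed; a pose out of reach is approached as far as the arm can. A call with a gripper value outside its range is refused whole. The fingers move at their own pace and stop on an object; "newtons" is the grip in N (left out, the last holds). Time passes only in rows, so rows that repeat a pose let the fingers close, or fill a call up. It gives the time, the measured TCP pose, the force, the opening and the grip force at its end, in the units of the state.
- bot.state(): the state, without advancing time (a new reading comes with each control period).
- viewer.camera(name): name is "scene" or "side" or "wrist"; returns a dict with "color" (480x640x3 uint8, red, green, blue), "K" (3x3 intrinsics, pixels), "view" (4x4, takes a point from world to camera coordinates); the wrist camera has in their place "T_tool_cam" (4x4, takes a point from camera to tool coordinates, whose origin is the TCP and whose axes are the flange's). Camera axes: x right, y up, looking along -z (the intrinsics and any distortion apply to the point x, -y, -z); pixel columns grow to the right and rows downward; lengths in mm; the calibration is good to about 2 mm. A picture is of the moment at which its call begins: read the wrist's pose just before it. There is no depth.
- ticket.close_job(): hands the job in; it is judged then, once.
The state is a dict: "t": time; "q": joint angles; "qvel": joint speeds; "joint_efforts": joint torques, N m; "position": TCP position; "ee_rot": TCP orientation; "ft_force": force on the tool from outside, world axes, zero at the start; "wrist_torque": the same for the moment, N m; "finger_gap": finger opening in mm; "finger_force": force on a finger pad.
Only numpy, scipy, OpenCV 4.12 (cv2) and the standard library are available. Lean on these libraries where they do the work, as an engineer would, in place of code of your own. Each camera call takes 0.05 s, during which the arm holds its last target. There are 200 camera calls.

## Task

Get the next jar ready for its batch code: pull the red feed-slide grip all the way out so that the bottom jar drops out of the magazine, then push it fully home so that the jar stands on the turntable. After that turn the teal index knob clockwise, counting the clicks from zero, to the third stop and not on to the fourth, which turns the jar's white code panel to the printing head. The knob springs back if let go, so finish while still gripping it at the third stop; leave the other things on the bench where they are.

Things in the scene. Friction and masses are not known exactly. Their poses are not given: they have to be found in the camera images.
- station: Fixed bench coding station: base plate 215 x 295 mm; origin on the bench under the centre of the wire jar magazine (74 mm across, top 130 mm above the bench). +x away from the robot, +y the way the feed slide is pulled out, within 18 degrees of square. Feed bed 30 mm above the bench. Printing head at y -107 to -183 mm, 69 mm high; screen on a mast at x +62, y -172 mm, 195 mm high
- feed_slide (a joint): Feed slide, m: 0 fully home, 0.070 fully out, along the station's +y. Snaps lightly to either end (about 5 N to pass the middle). Its 33 mm high white pusher block carries the jar stack when home; only when it is fully out does the bottom jar drop in front of it (give it a moment to settle); pushed home it moves that jar on to the turntable
- slide_grip (a point): Centre of the upright red grip of the feed slide, a round post 24 mm in diameter from 53 to 93 mm above the bench (this point at 75 mm); moves with the slide. At home it lies 117 mm from the magazine's centre along the station's +y. Can be pinched from above in any direction
- index_knob (a joint): Index knob, rad: 0 = zero mark (start, hard stop), grows clockwise seen from above. Click stops every 22.5 degrees (0.3927 rad): the third at 1.178, the sixth and last at 2.356. A return spring (0.045 N m at zero, 0.08 at the third stop) drives it back to zero when released; each click is felt as a ripple of 0.035 N m on top: stiffer on leaving a stop, easier on entering the next
- knob_axis (a point): Fixed point on the vertical axis of the index knob, at the height to grip, 72 mm above the bench.
- index_grip: Teal grip bar of the index knob, 42 mm long, 14 mm thick, from 51 to 85 mm above the bench; origin on the knob axis 45 mm above the bench, turns with the knob, its x axis along the bar, white pointer line at the -x end. At zero the bar lies 0.59 rad counter-clockwise of the station's x. White housing 72 mm in diameter, 44 mm high, red tick at zero, black ticks at the other stops
- turntable (a point): Centre of the black turntable disc's top, 29.5 mm above the bench, 60 mm along the station's -y from the magazine's centre; the disc turns 1:1 with the index knob.
- magazine (a point): Centre of the feed bed under the magazine, 30 mm above the bench.
- jar_feed: The bottom jar in the magazine, the one to be coded: white jar with teal label, 56 mm in diameter, 34 mm high, 50 to 100 g; origin at the centre of its underside, z up, a white code panel on the label 22.5 degrees clockwise from its x axis seen from above. Fed with its x along the station's x, it turns with the turntable. At the start it rests on the pusher block, underside 63 mm above the bench.
- jar_next: The jar above it in the magazine, same size; at the end it must still be in the magazine, resting on the pusher block.
- jar_reject: Bystander: an equal jar standing on the bench in front of the station; origin under its centre.
- marker: Bystander: marker pen lying in front of the station, 120 mm long, 11 mm thick.
- jar_tray0: Bystander: equal jar in the blue tray at the left.
- jar_tray1: Bystander: equal jar in the blue tray at the left.
- jar_tray2: Bystander: equal jar in the blue tray at the left.
- spray: Bystander: white spray bottle, 64 mm in diameter, 173 mm high, at the right; origin under its centre.
- tape: Bystander: roll of tape, 90 mm in diameter, 24 mm high, lying at the right.
There are look-alikes about, which are no part of the job. What is shaped like the jar_next but yellow is not meant. Leave any orange look-alike of the jar_feed alone.

How it is judged (in metres and radians):
On the way, in this order (a step that is already met when the one before it is completed fails the run):
1. the slide is pulled all the way out and the bottom jar has dropped on to the feed bed (value of joint feed_slide above 0.065 m and z of jar_feed in the frame of magazine below 0.006 m), for 0.1 s.
2. the slide is fully home again and the jar stands on the turntable (value of joint feed_slide below 0.004 m and horizontal distance between jar_feed and turntable below 0.006 m and z of jar_feed in the frame of turntable below 0.004 m and angle between jar_feed's own z axis and vertical below 0.08 rad), for 0.2 s.
3. the index knob is held at the third stop (value of joint index_knob between 1.0581 and 1.2981 rad and contact force between the fingers and index_grip above 1.5 N), for 0.4 s.
At the end, for the whole second after the job is handed in: The fingers grip the index knob (over 1.5 N) at the third stop (within 0.12 rad of 1.178), the feed slide is home (within 4 mm), the fed jar stands upright on the turntable (centre within 6 mm) with its code panel facing the printing head (within 0.25 rad) and the next jar is still in the magazine (all of step 2 and all of step 3 and angle between the x axis of jar_feed and the x axis of station, either way round between 0.9281 and 1.4281 rad and horizontal distance between jar_next and magazine below 0.008 m and angle between jar_next's own z axis and vertical below 0.1 rad); the arm keeps its last pose, push and grip.
It fails at once if the index knob was turned on towards the fourth stop (value of joint index_knob above 1.41372 rad).
It fails at once if the index knob was turned before the jar was on the turntable (value of joint index_knob above 0.19635 rad and horizontal distance between jar_feed and turntable above 0.012 m).
It fails at once if another thing on the bench was moved more than 3 cm (distance of any of jar_reject, marker, jar_tray0, jar_tray1, jar_tray2, spray, tape from where it was at the start of the episode above 0.03 m).
It also fails if it takes over 54 s, if anything falls off the work surface, if the arm or the gripper's body presses on something with over 40 N, if the wrist force passes 120 N, or if a joint passes its speed limit or range.

## Working session

There is one attempt and no reset: what is moved stays moved. The work goes in short steps, Python scripts to look and compute and a tool call to move; the robot and the scene stay as the last step left them, time stands still between calls to the robot, and variables do not carry over. Pictures are saved under pics/ and viewed, at most 10 in all, crops included, and the job is handed in when it is done.

Besides the shell and the picture viewer there is one more tool, called after "Emit:" by a JSON object that holds its "api" and its "payload", one argument or row to a line. drive_tool: Moves the arm, as the interface text tells. Its arguments: {"type":"object","properties":{"angular":{"type":"array"},"offset":{"type":"array"},"claw":{"type":"array"},"newtons":{"type":"number"}},"required":["angular","offset","claw"]}

```bash
mkdir -p pics; cat > h.py <<'E'
import numpy as np,cv2,json,pickle
from plant import bot,viewer,ticket
def snap(n,f):
    s=bot.state();c=viewer.camera(n);cv2.imwrite(f'pics/{f}.png',c['color'][:,:,::-1]);pickle.dump((s,c),open(f'pics/{f}.pkl','wb'));return s,c
def ray(c,px):
    # returns origin, dir in world ; scene/side
    K=np.array(c['K']);d=c.get('dist',None)
    v=np.linalg.inv(K)@[px[0],px[1],1.];dc=np.array([v[0],-v[1],-v[2]])
    V=np.array(c['view']);R=V[:3,:3];o=-R.T@V[:3,3];return o,R.T@dc
def atz(c,px,z):
    o,d=ray(c,px);return o+d*(z-o[2])/d[2]
def proj(c,p):
    V=np.array(c['view']);q=V[:3,:3]@p+V[:3,3];u=np.array(c['K'])@[q[0],-q[1],-q[2]];return u[:2]/u[2]
E
python3 - <<'E'
from h import *
for n in('scene','side','wrist'):
    s,c=snap(n,n+'0');print(n,c.keys(),np.round(c['K'],1).tolist(),np.round(c.get('view',c.get('T_tool_cam')),3).tolist())
print(s)
E
```

```text
scene dict_keys(['color', 'K', 'view']) [[542.4, 0.0, 314.3], [0.0, 542.4, 241.7], [0.0, 0.0, 1.0]] [[-0.197, 0.98, -0.001, 124.017], [-0.616, -0.123, 0.778, 315.897], [0.763, 0.154, 0.628, -1809.993], [0.0, 0.0, 0.0, 1.0]]
side dict_keys(['color', 'K', 'view']) [[594.9, 0.0, 313.6], [0.0, 594.9, 234.2], [0.0, 0.0, 1.0]] [[-0.995, -0.096, -0.022, 621.871], [0.044, -0.632, 0.774, -100.668], [-0.088, 0.769, 0.633, -1357.736], [0.0, 0.0, 0.0, 1.0]]
wrist dict_keys(['color', 'K', 'T_tool_cam']) [[390.4, 0.0, 324.9], [0.0, 390.4, 240.5], [0.0, 0.0, 1.0]] [[-0.001, 0.967, 0.256, 73.67], [1.0, 0.002, -0.0, -0.895], [-0.001, 0.256, -0.967, -179.413], [0.0, 0.0, 0.0, 1.0]]
{'t': 0.1, 'q': array([-0.149513  ,  0.42666474,  0.07388034,  1.60653429, -0.03411753,
        1.11080833, -0.06710046]), 'qvel': array([-0.00074165, -0.00191023, -0.00025732, -0.00136181,  0.0008788 ,
       -0.00090315, -0.00016902]), 'joint_efforts': array([ 8.83693836e-03, -9.37480974e+01,  3.67656559e+00, -4.55044663e+01,
       -4.87404736e-02,  1.68144610e-02,  1.07460426e-04]), 'position': array([ 6.74603960e+02, -3.09175750e-02,  2.04853451e+02]), 'ee_rot': array([ 7.07124872e-01,  7.07088454e-01, -4.34218921e-04, -3.80378276e-04]), 'ft_force': array([0.4966469 , 0.63103597, 1.07257576]), 'wrist_torque': array([0.01416382, 0.06259829, 0.00469637]), 'finger_force': 0.0, 'finger_gap': 94.14892420006822}
```

View pics/scene0.png

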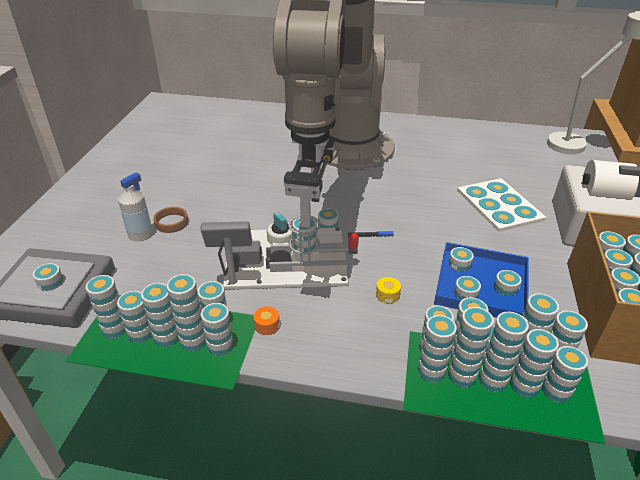

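View pics/side0.png

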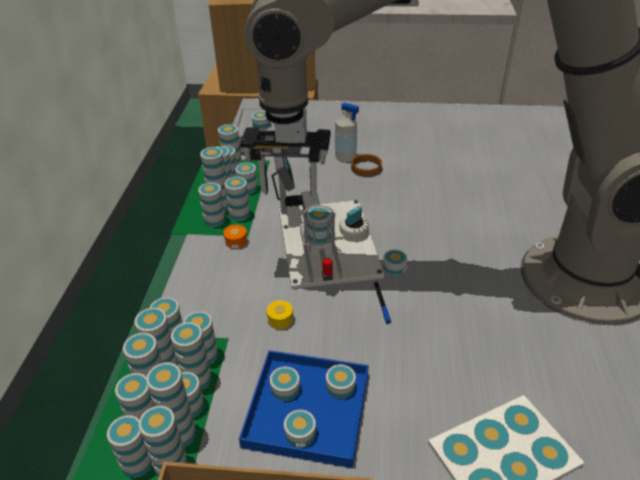

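The scene view shows the station at about (285,245), with the red grip at (353,242), knob at (280,222) and magazine at (305,230). The side view shows the grip at (327,268), knob at (354,215) and magazine at (319,222). Next I'll enlarge both.

```bash
python3 - <<'E'
import cv2,numpy as np
a=cv2.imread('pics/scene0.png')[195:295,195:395];b=cv2.imread('pics/side0.png')[185:295,265:425]
cv2.imwrite('pics/ca.png',np.vstack([cv2.resize(a,None,fx=3,fy=3,interpolation=2)]))
a=cv2.resize(a,None,fx=4,fy=3,interpolation=2)
b=cv2.resize(b,(0,0),fx=5,fy=5,interpolation=2);cv2.imwrite('pics/cb.png',b)
E
```

```text
(no output)
```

View pics/cb.png

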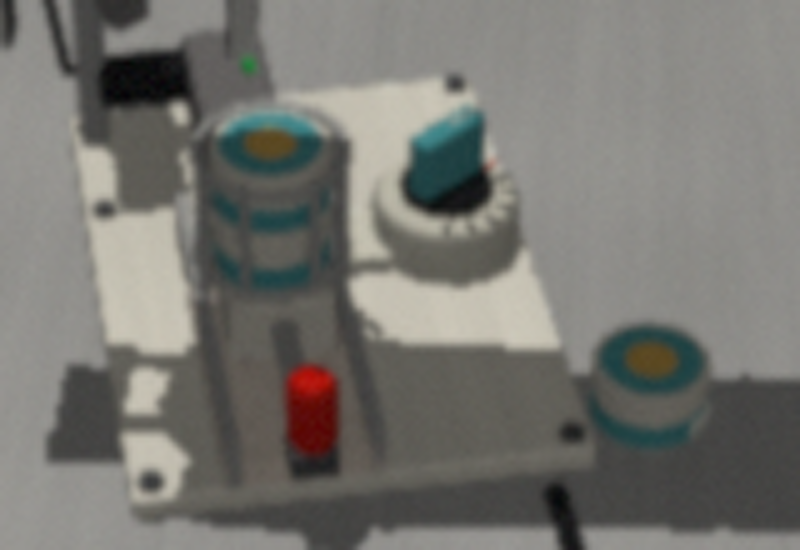

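View pics/wrist0.png

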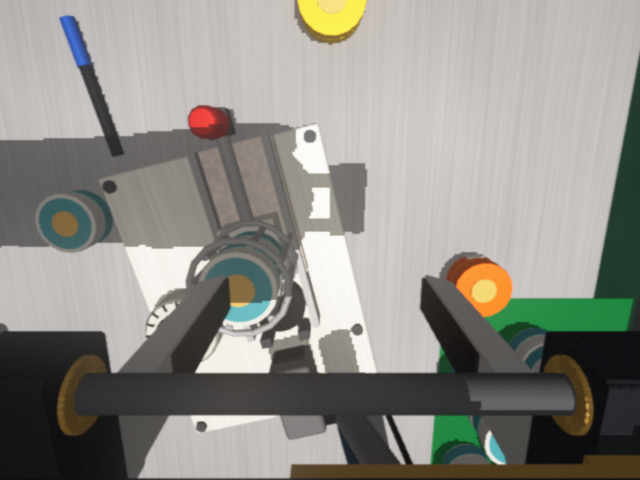

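Side crop: red grip top at (313,378), knob bar top at (447,133), top jar at (270,143), and screws at (150,482), (570,432), (455,83) and (105,209). The wrist view shows grip top at about (203,122), magazine top jar at (240,290), and screws at (110,187), (309,136), (357,328) and (201,426). Possible mistakes: the red grip (side 327,268) could be taken for the orange jar (235,236) or yellow jar (280,314), and the teal bar (354,215) for the jar labels. The crop confirms that the upright red post on the slide and the teal bar on the white housing are the right ones.

```bash
cat >> h.py <<'E'
from scipy.spatial.transform import Rotation as Rn
def wcam(s,c):
    T=np.eye(4);T[:3,:3]=Rn.from_quat(s['ee_rot']).as_matrix();T[:3,3]=s['position']
    M=T@np.array(c['T_tool_cam']);c['view']=np.linalg.inv(M);return c
E
python3 - <<'E'
from h import *
S=pickle.load(open('pics/side0.pkl','rb'))[1];s,W=pickle.load(open('pics/wrist0.pkl','rb'));W=wcam(s,W)
f=lambda x,y:(265+x/5,185+y/5)
side={'grip':(f(313,378),93),'knob':(f(447,133),85),'jar':(f(270,143),131),'s1':(f(150,482),10),'s2':(f(570,432),10),'s3':(f(455,83),10),'s4':(f(105,209),10),'reject':(f(652,358),34)}
wr={'grip':((202,122),93),'jar':((240,290),131),'s2':((110,187),10),'s1':((309,136),10),'s4':((357,328),10),'s3':((201,426),10),'reject':((66,223),34)}
for n,c,d in(('side',S,side),('wr',W,wr)):
    P={k:atz(c,*v)[:2] for k,v in d.items()}
    print(n,{k:np.round(p,1).tolist() for k,p in P.items()})
    v=P['grip']-P['jar'];print('dist',np.linalg.norm(v),'yaw',np.arctan2(-v[0],v[1]))
    for a,b in(('s3','s2'),('s4','s1')):
        v=P[b]-P[a];print(np.linalg.norm(v),np.arctan2(-v[0],v[1]))
    for a,b in(('s3','s4'),('s2','s1')):
        v=P[b]-P[a];print(np.linalg.norm(v),np.arctan2(v[1],v[0]))
E
```

```text
side {'grip': [584.3, 85.7], 'knob': [534.6, -103.7], 'jar': [612.7, -30.0], 's1': [660.7, 69.6], 's2': [470.7, 22.1], 's3': [534.9, -247.2], 's4': [707.6, -127.1], 'reject': [434.3, -5.0]}
dist 119.15954809485153 yaw 0.24077397049346844
276.8746800940749 0.23428738916385525
202.1803890352854 0.23404812531483762
210.2812767531084 0.6077719157254226
195.84371696442264 0.24464961098840066
wr {'grip': [586.0, 84.2], 'jar': [614.7, -28.9], 's2': [468.0, 27.8], 's1': [659.0, 74.7], 's4': [707.3, -120.9], 's3': [532.7, -242.9], 'reject': [436.1, -2.1]}
dist 116.69283488680276 yaw 0.24847502635024685
278.39498344367763 0.23465756776849064
201.43661152128954 0.24197803723038844
213.02516435428765 0.6101660175957956
196.71067783737 0.24056613755656597
```

Both cameras agree to about 2 mm: grip (585,85), magazine (613.5,-29.5), yaw 0.24 and 117–119 mm between grip and magazine. I'll move above the grip.

Emit:
{"api": "drive_tool", "payload": {
  "angular": [
    [0,0,0],
    [0,0,0],
    [0,0,0],
    [0,0,0],
    [0,0,0]
  ],
  "offset": [
    [28,-30,0],
    [57,-60,0],
    [85,-90,0],
    [85,-90,20],
    [85,-90,45]
  ],
  "claw": [1,1,1,1,1],
  "newtons": 35
}}

```text
t: 0.65
position: [584.9, 86.3, 161.2]
ee_rot: [0.706, 0.708, 0.001, 0.001]
ft_force: [-0.1, -1.7, -1.1]
finger_gap: 94.0
finger_force: 0.0
```

Emit:
{"api": "drive_tool", "payload": {
  "angular": [
    [0,0,0],
    [0,0,0],
    [0,0,0],
    [0,0,0],
    [0,0,0]
  ],
  "offset": [
    [0,0,0],
    [0,0,0],
    [0,0,0],
    [0,0,0],
    [0,0,0]
  ],
  "claw": [0.4,0.2,0.2,0.2,0.2]
}}

```text
t: 1.15
position: [585.4, 85.0, 161.2]
ee_rot: [0.707, 0.707, 0.0, 0.0]
ft_force: [-0.5, 0.3, 0.4]
finger_gap: 58.2
finger_force: 0.0
```

```bash
python3 - <<'E'
from h import *
s,c=snap('wrist','w1');print(s['position'],s['ee_rot'],s['finger_gap'])
E
```

```text
[585.40095298  84.96214735 161.18775959] [7.07224775e-01 7.06988586e-01 4.56895456e-04 2.19188226e-04] 58.17806295548677
```

View pics/w1.png

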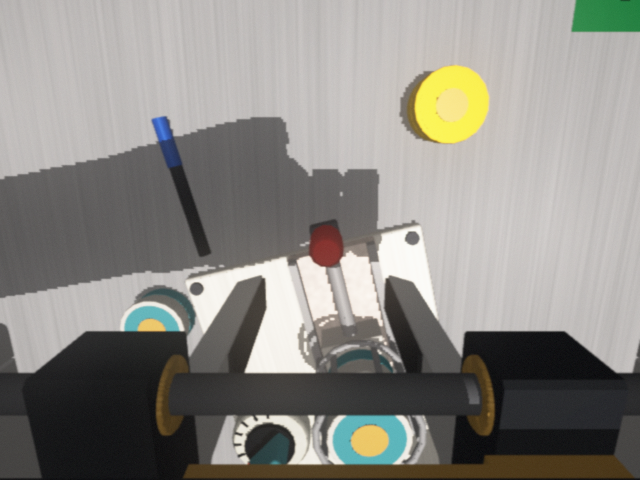

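The wrist view shows the red grip top at (326,248), midway between the fingers, as it should be. Next: go down, close, then pull along (-0.238, 0.971).

Emit:
{"api": "drive_tool", "payload": {
  "angular": [
    [0,0,0],
    [0,0,0],
    [0,0,0],
    [0,0,0],
    [0,0,0]
  ],
  "offset": [
    [0,0,35],
    [0,0,70],
    [0,0,103],
    [0,0,103],
    [0,0,103]
  ],
  "claw": [0.2,0.2,0.2,0.2,-1]
}}

```text
t: 1.7
position: [585.1, 84.9, 58.1]
ee_rot: [0.707, 0.707, -0.0, -0.0]
ft_force: [0.4, 1.0, 1.0]
finger_gap: 51.0
finger_force: 0.0
```

Emit:
{"api": "drive_tool", "payload": {
  "angular": [
    [0,0,0],
    [0,0,0],
    [0,0,0],
    [0,0,0],
    [0,0,0]
  ],
  "offset": [
    [0,0,0],
    [0,0,0],
    [0,0,0],
    [0,0,0],
    [0,0,0]
  ],
  "claw": [-1,-1,-1,-1,-1]
}}

```text
t: 2.2
position: [586.2, 85.1, 58.5]
ee_rot: [0.707, 0.707, 0.001, 0.001]
ft_force: [2.9, -0.2, 6.7]
finger_gap: 23.2
finger_force: 35.0
```

Emit:
{"api": "drive_tool", "payload": {
  "angular": [
    [0,0,0],
    [0,0,0],
    [0,0,0],
    [0,0,0],
    [0,0,0]
  ],
  "offset": [
    [10,-2.4,0],
    [20,-4.9,0],
    [30,-7.3,0],
    [40,-9.8,0],
    [50,-12.2,0]
  ],
  "claw": [-1,-1,-1,-1,-1]
}}

```text
t: 2.7
position: [573.9, 135.5, 58.5]
ee_rot: [0.707, 0.707, 0.001, 0.001]
ft_force: [3.3, 2.1, 7.1]
finger_gap: 23.4
finger_force: 35.0
```

Emit:
{"api": "drive_tool", "payload": {
  "angular": [
    [0,0,0],
    [0,0,0],
    [0,0,0],
    [0,0,0],
    [0,0,0]
  ],
  "offset": [
    [8,-2,0],
    [16,-4,0],
    [20,-5,0],
    [20,-5,0],
    [20,-5,0]
  ],
  "claw": [-1,-1,-1,-1,-1]
}}

```text
t: 3.2
position: [569.5, 153.3, 58.5]
ee_rot: [0.708, 0.707, 0.001, 0.001]
ft_force: [7.6, -8.6, 7.1]
finger_gap: 23.3
finger_force: 35.0
```

Emit:
{"api": "drive_tool", "payload": {
  "angular": [
    [0,0,0],
    [0,0,0],
    [0,0,0],
    [0,0,0],
    [0,0,0]
  ],
  "offset": [
    [0,0,0],
    [0,0,0],
    [0,0,0],
    [0,0,0],
    [0,0,0]
  ],
  "claw": [-1,-1,-1,-1,-1]
}}

```text
t: 3.7
position: [569.6, 153.3, 58.4]
ee_rot: [0.708, 0.707, 0.001, 0.001]
ft_force: [7.6, -8.6, 7.2]
finger_gap: 23.2
finger_force: 35.0
```

```bash
python3 - <<'E'
from h import *
s,c=snap('side','s1');print(s['position'],s['ft_force'])
cv2.imwrite('pics/s1c.png',cv2.resize(c['color'][185:305,250:410,::-1],None,fx=5,fy=5,interpolation=2))
E
```

```text
[569.55830888 153.26197258  58.44031923] [ 7.58576587 -8.61418059  7.2194718 ]
```

View pics/s1c.png

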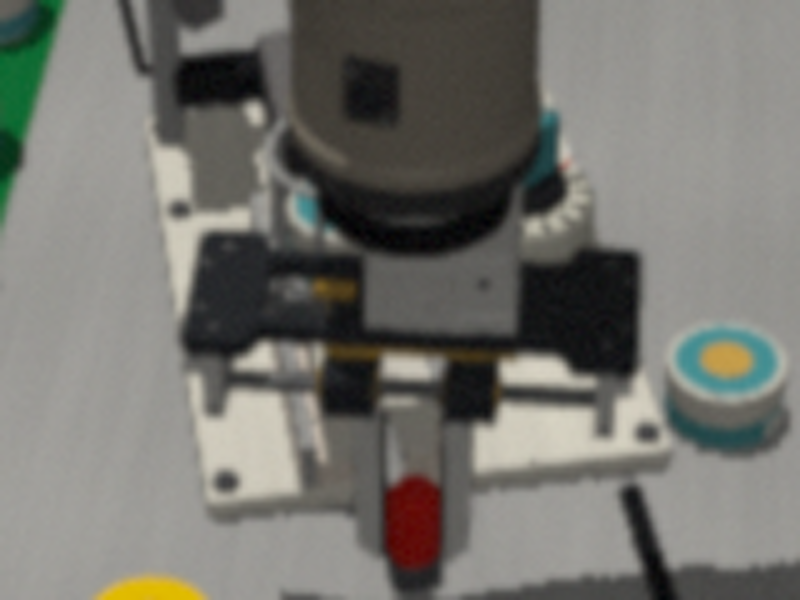

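The slide travelled 70 mm and stopped with 9 N against it. The jar stack in the magazine has dropped: the top label is now low behind the gripper, near (305,210). I'll push it home now.

Emit:
{"api": "drive_tool", "payload": {
  "angular": [
    [0,0,0],
    [0,0,0],
    [0,0,0],
    [0,0,0],
    [0,0,0]
  ],
  "offset": [
    [-7,1.7,0],
    [-14,3.4,0],
    [-21,5.1,0],
    [-28,6.8,0],
    [-35,8.5,0]
  ],
  "claw": [-1,-1,-1,-1,-1]
}}

```text
t: 4.25
position: [577.4, 121.2, 58.5]
ee_rot: [0.707, 0.707, 0.001, 0.0]
ft_force: [3.3, 5.1, 7.2]
finger_gap: 23.5
finger_force: 35.0
```

Emit:
{"api": "drive_tool", "payload": {
  "angular": [
    [0,0,0],
    [0,0,0],
    [0,0,0],
    [0,0,0],
    [0,0,0]
  ],
  "offset": [
    [-7,1.7,0],
    [-14,3.4,0],
    [-21,5.1,0],
    [-28,6.8,0],
    [-33,8,0]
  ],
  "claw": [-1,-1,-1,-1,-1]
}}

```text
t: 4.75
position: [585.8, 86.7, 58.5]
ee_rot: [0.707, 0.707, 0.001, 0.001]
ft_force: [4.8, 0.7, 6.0]
finger_gap: 22.9
finger_force: 35.0
```

Emit:
{"api": "drive_tool", "payload": {
  "angular": [
    [0,0,0],
    [0,0,0],
    [0,0,0],
    [0,0,0],
    [0,0,0]
  ],
  "offset": [
    [-2,0.5,0],
    [-4,1,0],
    [-4,1,0],
    [-4,1,0],
    [-4,1,0]
  ],
  "claw": [-1,-1,-1,-1,-1]
}}

```text
t: 5.25
position: [586.2, 85.1, 58.5]
ee_rot: [0.707, 0.708, 0.002, -0.0]
ft_force: [1.5, 8.7, 7.2]
finger_gap: 23.6
finger_force: 35.0
```

Home again, at the same TCP as the grasp and with 9 N against the stop. I'll release, rise, then go over the knob while turning 0.74 clockwise.

Emit:
{"api": "drive_tool", "payload": {
  "angular": [
    [0,0,0],
    [0,0,0],
    [0,0,0],
    [0,0,0],
    [0,0,0]
  ],
  "offset": [
    [0,0,0],
    [0,0,0],
    [0,0,0],
    [0,0,-10],
    [0,0,-40]
  ],
  "claw": [0.2,0.2,0.2,0.2,0.2]
}}

```text
t: 5.75
position: [583.5, 82.5, 96.1]
ee_rot: [0.707, 0.707, -0.002, -0.001]
ft_force: [0.1, 0.0, 0.2]
finger_gap: 55.8
finger_force: 0.0
```

Emit:
{"api": "drive_tool", "payload": {
  "angular": [
    [0,0,0],
    [0,0,0],
    [0,0,0.14],
    [0,0,0.28],
    [0,0,0.42]
  ],
  "offset": [
    [0,0,-40],
    [0,0,-75],
    [-30,-12,-75],
    [-70,-24,-75],
    [-110,-36,-75]
  ],
  "claw": [0.2,0.2,0.2,0.2,0.2]
}}

```text
t: 6.25
position: [548.7, -28.1, 173.4]
ee_rot: [0.84, 0.542, 0.0, 0.0]
ft_force: [0.3, -0.3, 0.5]
finger_gap: 56.4
finger_force: 0.0
```

```bash
python3 - <<'E'
from h import *
s=bot.state();R=Rn.from_quat(s['ee_rot']).as_matrix();print(s['position'],R.round(3).tolist(),s['finger_gap'])
print(R.T@(np.array([534.6,-103.7,s['position'][2]])-s['position']))
E
```

```text
[548.72838011 -28.08902348 173.44506001] [[0.412, 0.911, 0.001], [0.911, -0.412, 0.0], [0.001, 0.001, -1.0]] 56.4397820767932
[-7.47092866e+01  1.83071546e+01 -3.85217688e-02]
```

Emit:
{"api": "drive_tool", "payload": {
  "angular": [
    [0,0,0.14],
    [0,0,0.28],
    [0,0,0.32],
    [0,0,0.32],
    [0,0,0.32]
  ],
  "offset": [
    [-38,9,0],
    [-75,18,0],
    [-75,18,5],
    [-75,18,10],
    [-75,18,10]
  ],
  "claw": [0.2,0.2,0.2,0.2,0.2]
}}

```text
t: 6.75
position: [534.8, -102.1, 162.2]
ee_rot: [0.914, 0.405, -0.0, -0.0]
ft_force: [-0.1, 0.8, -0.3]
finger_gap: 56.2
finger_force: 0.0
```

```bash
python3 - <<'E'
from h import *
s,c=snap('wrist','w2');R=Rn.from_quat(s['ee_rot']).as_matrix();print(s['position'],np.arctan2(R[1,1],R[0,1]))
wcam(s,c);print(proj(c,np.array([534.6,-103.7,85])),proj(c,np.array([s['position'][0],s['position'][1],85])))
E
```

```text
[ 534.84321326 -102.13350545  162.18010699] -0.7375604058090317
[326.70810768 249.96735139] [325.42918566 248.10914093]
```

View pics/w2.png

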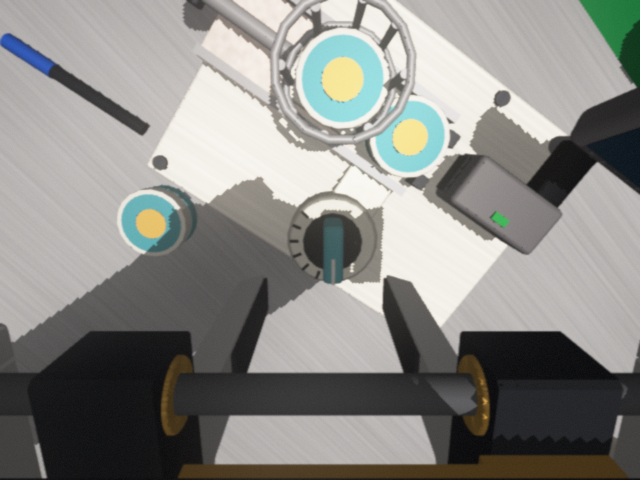

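The wrist view shows the jar on the turntable at (410,137) and the next jar in the magazine at (343,79). The teal bar lies straight along the image, centred at about (333,249), with the housing at about (332,237).

```bash
python3 - <<'E'
from h import *
s,c=pickle.load(open('pics/w2.pkl','rb'));wcam(s,c);R=Rn.from_quat(s['ee_rot']).as_matrix()
im=c['color'].astype(int);hsv=cv2.cvtColor(c['color'],cv2.COLOR_RGB2HSV)
m=(cv2.inRange(hsv,(80,80,30),(105,255,255)));m[:200]=0;m[300:]=0;m[:,:300]=0;m[:,370:]=0
ys,xs=np.nonzero(m);print(xs.min(),xs.max(),ys.min(),ys.max(),xs.mean(),ys.mean())
for p,z in(((333,249),85),((332,237),44),((343,79),97),((410,137),64)):
    w=atz(c,p,z);print(w,R.T@(w-s['position']))
for z in(51,85):print([atz(c,p,z)[:2].round(1).tolist() for p in((333,215),(333,283))])
E
```

```text
324 341 229 281 332.28055077452666 256.01032702237524
[ 538.24196288 -106.08811699   85.        ] [-0.61713431  5.24234853 77.17574939]
[ 536.95943245 -107.59339859   44.        ] [ -2.58088188   5.34126015 118.17629413]
[613.85272456 -30.5772205   97.        ] [106.11263463  10.41234141  65.13787728]
[627.24035951 -87.04143305  64.        ] [73.33610403 58.32081635 98.10624301]
[[550.1, -93.9], [513.4, -134.6]]
[[554.1, -88.5], [521.7, -124.5]]
```

Emit:
{"api": "drive_tool", "payload": {
  "angular": [
    [0,0,0],
    [0,0,0],
    [0,0,0],
    [0,0,0],
    [0,0,0]
  ],
  "offset": [
    [-1.5,5,0],
    [-1.5,5,35],
    [-1.5,5,70],
    [-1.5,5,107],
    [-1.5,5,107]
  ],
  "claw": [0.2,0.2,0.2,0.2,0.2],
  "newtons": 15
}}

```text
t: 7.3
position: [535.4, -106.7, 51.9]
ee_rot: [0.915, 0.404, -0.003, -0.001]
ft_force: [0.5, -0.1, 0.5]
finger_gap: 56.4
finger_force: 0.0
```

Emit:
{"api": "drive_tool", "payload": {
  "angular": [
    [0,0,0],
    [0,0,0],
    [0,0,0],
    [0,0,0],
    [0,0,0]
  ],
  "offset": [
    [0,0,0],
    [0,0,0],
    [0,0,0],
    [0,0,0],
    [0,0,0]
  ],
  "claw": [-1,-1,-1,-1,-1]
}}

```text
t: 7.8
position: [538.2, -107.3, 56.3]
ee_rot: [0.915, 0.404, 0.001, 0.0]
ft_force: [0.4, 0.4, 0.1]
finger_gap: 19.7
finger_force: 0.0
```

Emit:
{"api": "drive_tool", "payload": {
  "angular": [
    [0,0,0],
    [0,0,0],
    [0,0,0],
    [0,0,0],
    [0,0,0]
  ],
  "offset": [
    [0,0,0],
    [0,0,0],
    [0,0,0],
    [0,0,0],
    [0,0,0]
  ],
  "claw": [-1,-1,-1,-1,-1]
}}

```text
t: 8.3
position: [537.9, -107.1, 55.9]
ee_rot: [0.915, 0.404, 0.0, -0.0]
ft_force: [-2.4, 1.0, 8.2]
finger_gap: 13.8
finger_force: 15.0
```

```bash
python3 - <<'E'
from h import *
s=bot.state();R=Rn.from_quat(s['ee_rot']).as_matrix();print(s['position'],np.arctan2(R[1,1],R[0,1]),R.T@s['ft_force'],s['wrist_torque'],s['q'])
E
```

```text
[ 537.87661198 -107.12875633   55.93909027] -0.7400425423657657 [-0.88133952 -2.50316107 -8.2037963 ] [ 0.39677124  0.68660559 -0.0511515 ] [-0.09429555  0.41473656  0.213716    2.0262216  -0.13153627  0.7132186
 -0.53854861]
```

Gripped with a 13.8 mm gap and aligned with the zero direction. I'll raise the grip to 35 N and turn clockwise in steps.

Emit:
{"api": "drive_tool", "payload": {
  "angular": [
    [0,0,0],
    [0,0,0.06],
    [0,0,0.14],
    [0,0,0.22],
    [0,0,0.3]
  ],
  "offset": [
    [0,0,0],
    [0,0,0],
    [0,0,0],
    [0,0,0],
    [0,0,0]
  ],
  "claw": [-1,-1,-1,-1,-1],
  "newtons": 35
}}

```text
t: 8.8
position: [538.4, -107.8, 56.0]
ee_rot: [0.965, 0.261, 0.001, 0.0]
ft_force: [1.0, -2.2, 2.2]
finger_gap: 13.5
finger_force: 35.0
```

Emit:
{"api": "drive_tool", "payload": {
  "angular": [
    [0,0,0.08],
    [0,0,0.16],
    [0,0,0.24],
    [0,0,0.32],
    [0,0,0.4]
  ],
  "offset": [
    [0,0,0],
    [0,0,0],
    [0,0,0],
    [0,0,0],
    [0,0,0]
  ],
  "claw": [-1,-1,-1,-1,-1]
}}

```text
t: 9.3
position: [538.7, -108.8, 56.0]
ee_rot: [0.998, 0.063, 0.001, 0.001]
ft_force: [3.9, -9.0, 0.0]
finger_gap: 14.0
finger_force: 35.0
```

```bash
python3 - <<'E'
from h import *
s=bot.state();R=Rn.from_quat(s['ee_rot']).as_matrix();print(s['position'],np.arctan2(R[1,1],R[0,1]),R.T@s['ft_force'],s['wrist_torque'],s['finger_gap'])
E
```

```text
[ 538.73016667 -108.82762778   56.00892528] -1.4441443968531464 [ 2.72751658  9.40906674 -0.02362881] [-2.11631084 -0.63012264  0.10115139] 14.030034691342442
```

Emit:
{"api": "drive_tool", "payload": {
  "angular": [
    [0,0,0.1],
    [0,0,0.2],
    [0,0,0.3],
    [0,0,0.38],
    [0,0,0.47]
  ],
  "offset": [
    [0.2,0.8,0],
    [0.5,1.5,0],
    [0.5,1.7,0],
    [0.5,2,0],
    [0.5,2,0]
  ],
  "claw": [-1,-1,-1,-1,-1]
}}

```text
t: 9.8
position: [538.7, -110.2, 56.0]
ee_rot: [0.985, -0.171, 0.0, 0.0]
ft_force: [-2.1, -6.4, 6.8]
finger_gap: 13.9
finger_force: 35.0
```

Emit:
{"api": "drive_tool", "payload": {
  "angular": [
    [0,0,0],
    [0,0,0],
    [0,0,0],
    [0,0,0],
    [0,0,0]
  ],
  "offset": [
    [0,0,0],
    [0,0,0],
    [0,0,0],
    [0,0,0],
    [0,0,0]
  ],
  "claw": [-1,-1,-1,-1,-1]
}}

```text
t: 10.3
position: [538.7, -110.2, 56.0]
ee_rot: [0.986, -0.169, 0.0, 0.0]
ft_force: [-2.3, -4.8, 7.0]
finger_gap: 13.3
finger_force: 35.0
```

```bash
python3 - <<'E'
from h import *
s,c=snap('wrist','w3');R=Rn.from_quat(s['ee_rot']).as_matrix();print(s['position'],np.arctan2(R[1,1],R[0,1])+.74,R.T@s['ft_force'],s['wrist_torque'],s['finger_gap'])
E
```

```text
[ 538.66068431 -110.23213501   55.96553832] -1.170649382089096 [-0.54212906  5.24606317 -6.96146401] [-1.08830478  0.62473994  0.11773706] 13.315958005042068
```

View pics/w3.png

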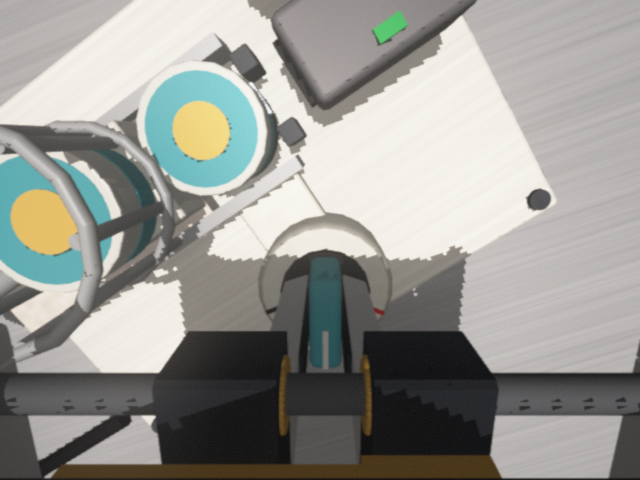

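The wrist view shows the bar straight between the pads (from (325,262) to (325,365)). The jar is at (202,130) and the next jar at (42,220) in the magazine. I'll check the angle and the jar positions once, then hand in.

```bash
python3 - <<'E'
from h import *
s,c=pickle.load(open('pics/w3.pkl','rb'));wcam(s,c)
a,b=atz(c,(325.5,262),85),atz(c,(325.5,365),85);v=a-b
print('jar',atz(c,(202,130),64),'expect 628,-88; next',atz(c,(42,220),97),'bar',np.linalg.norm(v),np.arctan2(v[1],v[0]),'want',0.24+.59-1.178)
s=bot.state();print(s['t'],s['finger_force'])
E
```

```text
jar [627.81624137 -87.41069165  64.        ] expect 628,-88; next [614.55679475 -29.32085645  97.        ] bar 46.9331334524401 -0.3408923911934544 want -0.348
10.35 35.00545620918274
```

```bash
python3 -c "
from plant import ticket;print(ticket.close_job())"
```

```text
the job is handed in; nothing more can be done
None
```

I've handed the job in. By my last measurements the jar stands on the turntable, the next jar is still in the magazine, the slide is home, and the knob is held at the third stop (about 1.17 rad) with a 35 N grip; no verdict came back.

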